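# Open a twist-lock alarm siren and load its battery

### The arm

A 6-joint arm with a two-finger parallel gripper is mounted at the origin on the work surface. World frame = base frame: x ahead of the robot, y to its left, z up, the work surface at z = 0. Lengths are in m, angles in rad, forces in N, time in s.
With the tool pointing down it reaches from about 0.35 to 0.775 m from the base axis. Payload 7.3 kg.
Tool frame: the origin (TCP) lies on the mounting face of the last link; the fingertips stand 178 mm ahead of it and the grasp point (between the pads) lies 159 mm ahead of it (robot.tcp_to_tips is the distance from the TCP to the fingertips, in m); z points along the fingers, y is the direction in which the jaws open and shut (so a half turn about z gives the same grasp; the last joint's range is limited). The gripper opens to 92 mm and grips with 3 to 60 N. Pads are 19 mm wide; open, the fingers measure 130 mm over their backs; the gripper's body (75 mm by 190 mm) begins 47 mm behind the grasp point.
Start: joints at [-1.432, 0.342, 1.524, -0, 1.275, -0.146], TCP at [0.148, -0.504, 0.405] pointing down, gripper open.
Joint ranges: [-2.53, 2.53], [-0.77, 2.02], [0.04, 2.7], [-1, 4.14], [0.28, 2.66], [-3.11, 3.11]. Speed limits (rad/s): [2.57, 2.57, 3.14, 3.14, 3.14, 3.14].

### API

Orientations are given as [roll, pitch, yaw] about the fixed x, y, z axes, in that order (R = Rz(yaw) Ry(pitch) Rx(roll)).
In Python, from cell import robot, viewer gives the robot as it stands.
- The arm moves only by the shell command python3 -m creep 'ROWS' [OPENING] [FORCE]. ROWS is JSON, a list that holds one entry, the list of rows, each a list of 6 numbers: the shift along the world's x, y, z in mm, then the turn, a rotation vector about the world's x, y, z in degrees. A call has 1 to 5 rows; each row shifts and turns the pose as measured when the row begins; what a row does not reach is not made up. A row lasts 1/12 s, in which the tool goes at most 41.7 mm and 7.16 degrees, less where a joint would pass 70% of its speed; a pose out of reach is approached as far as the arm can. A call with a gripper value outside its range is refused whole. OPENING is the closure, from -1 (fully open) to 1 (shut), set as the call begins (- or left out, the last holds). The fingers move at their own pace and stop on an object; FORCE is the grip in N (left out, the last holds). Time passes only in rows, so rows that do not move let the fingers close. It gives the time, the measured TCP pose, the force and the opening at its end, in the units of the state.
- robot.observe(): the state, without advancing time (a new reading comes with each control period).
- viewer.read_camera(name): name is "scene" or "top" or "wrist"; returns the picture (384x512x3 uint8, blue, green, red); there is no depth.
- viewer.camera_model(name): a dict with "fx", "fy", "cx", "cy" (pixels), "pose" (4x4, takes a point from camera to world coordinates); the wrist camera has in their place "mount" (4x4, takes a point from camera to tool coordinates, whose origin is the TCP and whose axes are the flange's). Camera axes: x right, y up, looking along -z (the intrinsics and any distortion apply to the point x, -y, -z); pixel columns grow to the right and rows downward; lengths in m; the calibration is good to about 2 mm. A picture is of the moment at which its call begins: read the wrist's pose just before it. camera_model takes no time and is no camera call.
- robot.hand_in(): hands the job in, once; it reports no verdict.
The state is a dict: "time": time; "qpos": joint angles; "qvel": joint speeds; "joint_efforts": joint torques, N m; "tool_pos": TCP position; "tool_rot": TCP orientation; "contact_force": force on the tool from outside, world axes, zero at the start; "torque": the same for the moment, N m; "opening": finger opening in m.
Only numpy, scipy, OpenCV 4.12 (cv2) and the standard library are available. Lean on these libraries where they do the work, as an engineer would, in place of code of your own. Each camera call takes 0.05 s, during which the arm holds its last target. There are 200 camera calls.

### The job

Open the alarm siren on the bench: press its release button fully down, twist the siren head a quarter turn counter-clockwise (seen from above), lift it off and set it down gently, upright, in the cardboard tray. Then slide the round battery (the solid disc, not the washer with a hole) along the deck, without lifting it off, until it drops flat into the shallow pocket that the head covered. Leave the washer, the tape measure and the screwdriver where they are.

Things in the scene. Friction and masses are not known exactly. Their poses are not given: they have to be found in the camera images.
- base: Siren base, fixed: flat dark metal deck 230 (x) x 170 (y) mm, 18 mm high. Origin: centre of its underside. Yaw within 25 degrees of the world's. Two bare-metal claws on the deck at +y and -y of the centre (x -26..26, |y| 35..55 mm, top 13 mm above the deck) overhang the head's lugs and hold it down until it is turned. Between them a clear lane, |y| under 34 mm, runs along base x through the centre.
- pocket (a point): Mouth of the battery pocket, at the centre of the deck, level with the deck surface (18 mm above the bench); round, 33 mm across, 4 mm deep, hidden under the head at first. Axes as the base.
- button (a joint): Travel of the release button, m: 0 up, 0.008 fully down. About 3 N moves it; it has no return spring and stays where it is pushed. Its two steel latch blocks, under the claws, stop the head's twist until the button is down more than about 6 mm.
- button_top (a point): Centre of the top of the black round button, 22 mm across, in a bare-metal collar 30 mm across and 10 mm high. Top 22 mm above the deck when up, 14 mm when down. It sits at x -44, y +68 mm in the base frame and is pressed straight down.
- head_grip (a point): Centre of the grip bar of the loose siren head (about 180 g), 39 mm above the head's underside, 16 mm below its top. White drum 66 mm across and 24 mm high, with a bar on top 20 mm wide (head x), 58 mm long (head y), 31 mm high: fingers close on it along head x. At first it stands on the deck over the pocket, yaw equal to the base's within 2 degrees.
- head_lug (a point): End of one of the head's two lugs, 4.5 mm above its underside. The lugs stick out at the drum's foot along head +y and -y, to 46 mm from the axis, 32 mm wide, and start under the claws. Turned counter-clockwise (seen from above) they leave the claws after about 55 degrees; at 90 degrees they point along base x, clear; a stop comes past 115 degrees.
- cell_center (a point): Centre of the loose battery: plain solid steel disc 30 mm across, 6 mm thick, 18 g nominal; lies flat on the deck, in the lane, 70 to 90 mm from the deck's centre at one end or the other (base -x or +x). This point is 3 mm above its underside. Seated in the pocket its top stands 2 mm proud of the deck.
- washer: Bystander: loose steel washer 30 mm across, with a 14 mm hole, 4 mm thick, lying on the deck at the end opposite to the battery. Origin at the centre of its underside.
- carton_in (a point): Centre of the inner floor of the fixed open cardboard tray, 170 x 170 mm outside, walls 4 mm thick, rim 48 mm above the bench; the inner floor lies about 4 mm above the bench. Axes along its walls.
- tape_mid (a point): Bystander: centre of a tape measure standing on the bench, about 68 x 36 x 62 mm.
- driver: Bystander: screwdriver 160 mm long, lying on the bench along x, at the robot's left.
There are look-alikes about, which are no part of the job. Leave any green, pink or turquoise look-alike of the part that bears head_grip alone.

How it is judged:
By the outcome, as a careful person would: the job done as asked, in the order asked, and still so for the second after the job is handed in, with the robot touching nothing.
It also fails if it takes over 70 s, if anything falls off the work surface, if the arm or the gripper's body presses on something with over 40 N, if the wrist force passes 120 N, or if a joint passes its speed limit or range.

## Working session

There is one attempt and no reset: what is moved stays moved. The work goes in short steps, Python scripts to look and compute and a shell command to move; the robot and the scene stay as the last step left them, time stands still between calls to the robot, and variables do not carry over. Pictures are saved under pics/ and viewed, about 8 in all and at most 12, crops included, and the job is handed in when it is done.

```bash
ls; mkdir -p pics
python3 - <<'E'
from cell import robot, viewer
import cv2,numpy as np
s=robot.observe();print(s)
for n in("top","scene"):
    im=viewer.read_camera(n);cv2.imwrite(f"pics/{n}0.png",im);print(n,viewer.camera_model(n))
print(viewer.camera_model("wrist"))
E
```

```text
pics
{'time': 0.0, 'qpos': array([-1.43199557e+00,  3.42722610e-01,  1.52501413e+00,  3.80569647e-05,
        1.27541204e+00, -1.46021025e-01]), 'qvel': array([-0.00037001, -0.00028676, -0.00030197,  0.00036366, -0.00045412,
       -0.00048097]), 'joint_efforts': array([ 1.32117730e-03, -4.31239271e+01, -2.44222820e+01,  7.18768453e-02,
        5.58445835e-02, -1.37068182e-04]), 'tool_pos': array([ 0.14751462, -0.50370828,  0.40404582]), 'tool_rot': array([-3.14005838e+00, -2.62425026e-04,  2.84810472e-01]), 'contact_force': array([ 0.0596834 , -0.13488606, -0.71304576]), 'torque': array([ 0.01647489,  0.01883324, -0.00635364]), 'opening': 0.09148521950861069}
top {'fx': 472.55509770311113, 'fy': 472.55509770311113, 'cx': 247.30426409624684, 'cy': 188.35504239678187, 'pose': array([[-0.0278191 ,  0.98282172, -0.18244882,  0.39499625],
       [-0.99960686, -0.02671316,  0.00851685,  0.04901571],
       [ 0.00349676,  0.18261402,  0.98317846,  1.12079917],
       [ 0.        ,  0.        ,  0.        ,  1.        ]])}
scene {'fx': 433.83938623560897, 'fy': 433.83938623560897, 'cx': 255.45588859545853, 'cy': 188.37920673837533, 'pose': array([[-0.55980513, -0.49540062,  0.6642262 ,  1.2343543 ],
       [ 0.82862088, -0.33238138,  0.45045539,  0.47417568],
       [-0.00237945,  0.80255893,  0.5965681 ,  0.65616806],
       [ 0.        ,  0.        ,  0.        ,  1.        ]])}
{'fx': 312.03895729854156, 'fy': 312.03895729854156, 'cx': 252.77796621593941, 'cy': 188.5523725184763, 'mount': array([[-1.32630871e-03,  9.58091668e-01,  2.86458717e-01,
         7.79066383e-02],
       [ 9.99999064e-01,  1.17446693e-03,  7.01882932e-04,
        -5.55397366e-04],
       [ 3.36031898e-04,  2.86459380e-01, -9.58092329e-01,
         2.02831323e-02],
       [ 0.00000000e+00,  0.00000000e+00,  0.00000000e+00,
         1.00000000e+00]])}
```

View pics/top0.png

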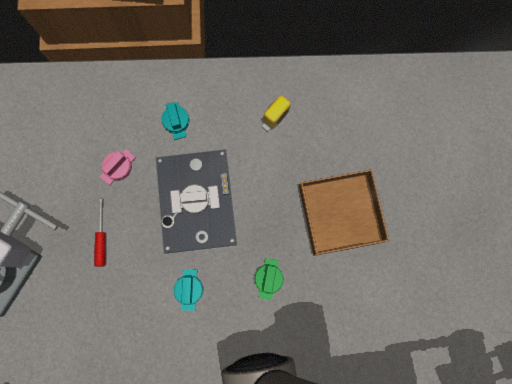

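View pics/scene0.png

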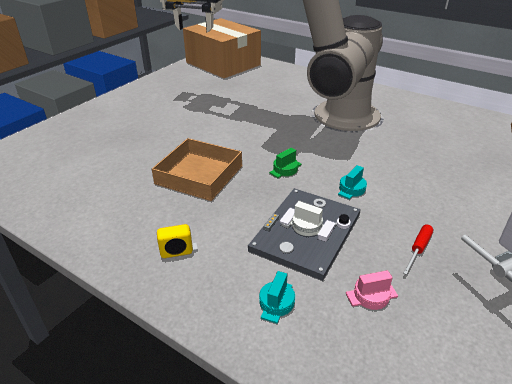

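The top view shows the base centred near (197,201) and the white head at (194,199). The button is at (168,221), the battery (solid disc) at (196,164) on the base's +x end, and the washer at (202,237). The tray is at (343,212) and the tape measure at (276,112). The scene view agrees with this layout.

```bash
cat > h.py <<'E'
import numpy as np,cv2
from scipy.spatial.transform import Rotation as R
from cell import robot,viewer
def campose(n,s=None):
    m=viewer.camera_model(n)
    if n!="wrist": return m,np.array(m["pose"])
    T=np.eye(4);T[:3,:3]=R.from_euler("xyz",s["tool_rot"]).as_matrix();T[:3,3]=s["tool_pos"]
    return m,T@np.array(m["mount"])
def cast(n,uv,z,s=None):
    m,P=campose(n,s);uv=np.atleast_2d(uv).astype(float)
    d=np.c_[(uv[:,0]-m["cx"])/m["fx"],-(uv[:,1]-m["cy"])/m["fy"],-np.ones(len(uv))]@P[:3,:3].T
    return P[:3,3]+d*((z-P[2,3])/d[:,2])[:,None]
def proj(n,p,s=None):
    m,P=campose(n,s);q=(np.atleast_2d(p)-P[:3,3])@P[:3,:3]
    return np.c_[m["cx"]+m["fx"]*q[:,0]/-q[:,2],m["cy"]-m["fy"]*q[:,1]/-q[:,2]]
def big(mask,roi,k=1):
    x0,y0,x1,y1=roi;mm=np.zeros_like(mask);mm[y0:y1,x0:x1]=mask[y0:y1,x0:x1]
    return sorted(cv2.findContours(mm,cv2.RETR_EXTERNAL,cv2.CHAIN_APPROX_NONE)[0],key=cv2.contourArea)[::-1][:k]
E
python3 - <<'E'
from h import *
im=cv2.imread("pics/top0.png");hsv=cv2.cvtColor(im,cv2.COLOR_BGR2HSV);g=im.max(2)
deck=((g<85)).astype(np.uint8)
deck=cv2.morphologyEx(deck,cv2.MORPH_CLOSE,np.ones((3,3)))
c=big(deck,(145,140,250,260))[0]
r=cv2.minAreaRect(c);b=cv2.boxPoints(r);w=cast("top",b,.018);print("deck",r);print(w.round(4),w.mean(0))
ed=np.diff(np.r_[w,w[:1]],axis=0);print(np.linalg.norm(ed[:,:2],axis=1),np.degrees(np.arctan2(ed[:,1],ed[:,0])))
# light blobs inside deck
lt=(g>120).astype(np.uint8)
for c in big(lt,(160,154,234,248),8):
    (u,v),(a,bb),t=cv2.minAreaRect(c);M=cv2.moments(c);print("blob",(u,v),a,bb,t,cv2.contourArea(c),cast("top",[(u,v)],.02)[0].round(4))
# tray rim
br=((hsv[...,0]>5)&(hsv[...,0]<20)&(hsv[...,1]>90)).astype(np.uint8)
c=big(br,(285,155,400,270))[0];r=cv2.minAreaRect(c);w=cast("top",cv2.boxPoints(r),.048);print("tray",w.round(4),w.mean(0))
ed=np.diff(np.r_[w,w[:1]],axis=0);print(np.linalg.norm(ed[:,:2],axis=1),np.degrees(np.arctan2(ed[:,1],ed[:,0])))
ims=cv2.resize(im[140:265,140:250],None,fx=4.5,fy=4.5,interpolation=cv2.INTER_CUBIC);cv2.imwrite("pics/crop.png",ims)
E
```

```text
deck ((194.47561645507812, 201.28048706054688), (96.075439453125, 71.55963897705078), 83.6598129272461)
[[0.6811 0.2623 0.018 ]
 [0.6961 0.0912 0.018 ]
 [0.4665 0.071  0.018 ]
 [0.4529 0.2358 0.018 ]] [0.57415338 0.16505804 0.018     ]
[0.17170943 0.23048832 0.16544411 0.2297586 ] [ -84.98614958 -174.96075462   94.73056367    6.60244137]
blob (182.25131225585938, 207.5955810546875) 41.243770599365234 81.69770812988281 54.940574645996094 1076.0 [0.5574 0.1936 0.02  ]
blob (230.0, 182.0) 56.0 6.0 90.0 149.0 [0.6157 0.0801 0.02  ]
blob (201.5, 236.5) 11.0 11.0 90.0 104.5 [0.4884 0.1491 0.02  ]
blob (195.5, 164.5) 11.0 11.0 90.0 97.0 [0.6606 0.1617 0.02  ]
blob (224.42660522460938, 183.12628173828125) 20.21353530883789 5.2578558921813965 83.2901611328125 85.5 [0.6134 0.0934 0.02  ]
blob (169.0, 155.0) 2.0 18.0 90.0 9.0 [0.6857 0.225  0.02  ]
blob (231.5, 240.0) 2.0 3.0 90.0 5.5 [0.4784 0.0796 0.02  ]
blob (227.0, 246.5) 1.0 12.0 90.0 4.5 [0.4636 0.0903 0.02  ]
tray [[ 0.6044 -0.0778  0.048 ]
 [ 0.6357 -0.2565  0.048 ]
 [ 0.4653 -0.2766  0.048 ]
 [ 0.436  -0.1028  0.048 ]] [ 0.53534202 -0.17843135  0.048     ]
[0.18144994 0.17153507 0.17633204 0.17023437] [ -80.08131991 -173.27297212   99.56377148    8.42780679]
```

View pics/crop.png

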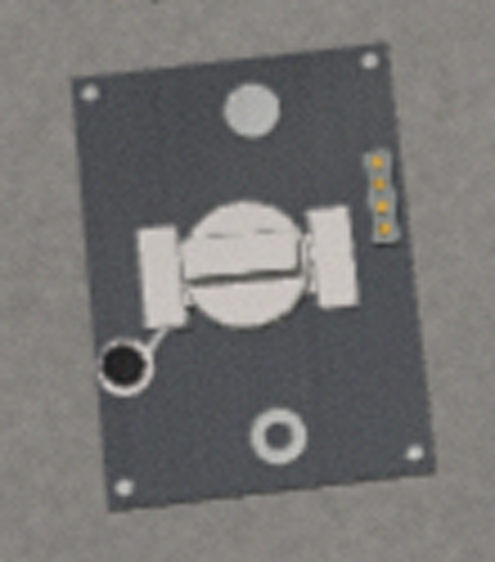

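The crop shows the base at about 5° yaw, with its centre at roughly (0.575, 0.165). The button is at crop pixel (124,365), the solid disc at (251,110) and the washer at (278,436). I'll move above the base now and refine with the wrist camera.

```bash
python3 -m creep '[[[30,25,0,0,0,4],[30,25,0,0,0,4],[30,25,0,0,0,4],[30,25,0,0,0,4],[30,25,0,0,0,4]]]' 1 20
python3 -m creep '[[[30,25,0,0,0,4],[30,25,0,0,0,4],[30,25,0,0,0,4],[30,25,0,0,0,4],[30,25,0,0,0,4]]]'
python3 -m creep '[[[12,37,0,0,0,4],[12,37,0,0,0,4],[12,37,0,0,0,4],[12,37,0,0,0,4],[12,37,0,0,0,4]]]'
python3 -m creep '[[[12,37,0,0,0,4],[12,37,0,0,0,4],[12,37,0,0,0,4],[12,37,0,0,0,4],[12,37,0,0,0,4]]]'
```

```text
time: 0.52
tool_pos: [0.2963, -0.3784, 0.4014]
tool_rot: [-3.137, 0.002, 0.634]
contact_force: [0.6, -1.0, 0.8]
opening: 0.063
time: 0.93
tool_pos: [0.4517, -0.2453, 0.4003]
tool_rot: [-3.135, 0.001, 1.0]
contact_force: [1.4, -1.1, -0.8]
opening: 0.0301
time: 1.35
tool_pos: [0.5165, -0.0521, 0.3978]
tool_rot: [-3.133, 0.001, 1.366]
contact_force: [0.9, -1.2, -0.5]
opening: 0.0007
time: 1.77
tool_pos: [0.5771, 0.1434, 0.3961]
tool_rot: [-3.129, 0.001, 1.734]
contact_force: [1.3, -0.2, 0.2]
opening: 0.0008
```

```bash
python3 -m creep '[[[0,10,0,0,-0.7,-4.3],[0,0,0,0,0,0],[0,0,0,0,0,0]]]'
python3 - <<'E'
from h import *
s=robot.observe();im=viewer.read_camera("wrist");cv2.imwrite("pics/w1.png",im);np.save("w1.npy",{k:s[k] for k in("tool_pos","tool_rot")},allow_pickle=True)
print(s["tool_pos"],s["tool_rot"])
c,t=np.array([.575,.165]),np.radians(5.1);Rm=np.array([[np.cos(t),-np.sin(t)],[np.sin(t),np.cos(t)]])
for nm,p,z in[("button",(-.044,.068),.04),("centre",(0,0),.073),("c1",(.115,.085),.018),("c2",(-.115,.085),.018),("c3",(-.115,-.085),.018),("c4",(.115,-.085),.018)]:
    w=np.r_[c+Rm@p,z];print(nm,w.round(4),proj("wrist",w,s).round(1),proj("top",w).round(1))
E
```

```text
time: 2.02
tool_pos: [0.5776, 0.1619, 0.3936]
tool_rot: [-3.139, 0.001, 1.672]
contact_force: [0.1, -0.3, 0.6]
opening: 0.0006
[0.57758238 0.16192571 0.39362723] [-3.13903849e+00  8.81855482e-04  1.67157051e+00]
button [0.5251 0.2288 0.04  ] [[209.2 101.5]] [[165.8 220.7]]
centre [0.575 0.165 0.073] [[251.1 173.9]] [[191.9 196.2]]
c1 [0.682  0.2599 0.018 ] [[358.5  86.4]] [[154.6 157.1]]
c2 [0.4529 0.2394 0.018 ] [[145.8  84. ]] [[162.7 253. ]]
c3 [0.468  0.0701 0.018 ] [[157.9 228.8]] [[235.7 244.4]]
c4 [0.6971 0.0906 0.018 ] [[343.7 230.8]] [[225.  149.2]]
```

View pics/w1.png

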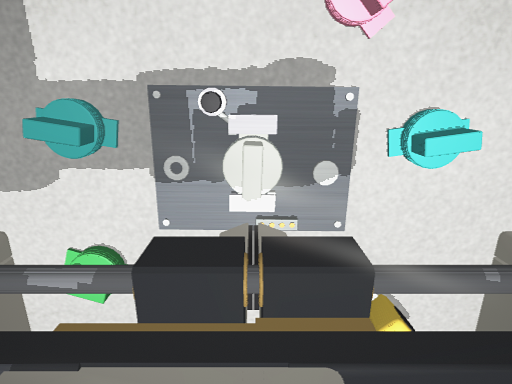

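The wrist view agrees with the model to 1–3 px: button at (212,102), head bar at (253,167), battery at (326,173), washer at (176,168). Next I'll measure these precisely.

Run:
```python
from h import *
im=cv2.imread("pics/w1.png");s=np.load("w1.npy",allow_pickle=True).item();g=im.max(2)
print([im[y,x].tolist() for x,y in((326,173),(212,102),(253,150),(275,165),(180,200))])
blk=(g<75).astype(np.uint8);
for c in big(blk,(195,85,230,118),1):
    p=cv2.minEnclosingCircle(c);print("button",p,cv2.contourArea(c),cast("wrist",p[0],.04,s)[0].round(4))
bat=(g>140).astype(np.uint8)
for c in big(bat,(308,155,345,190),1):
    p=cv2.minEnclosingCircle(c);print("cell",p,cv2.contourArea(c),cast("wrist",p[0],.024,s)[0].round(4))
for c in big(bat,(160,150,192,185),1):
    p=cv2.minEnclosingCircle(c);print("washer",p,cast("wrist",p[0],.022,s)[0].round(4))
d=cv2.resize(im[80:240,140:370],None,fx=3.4,fy=3.4,interpolation=cv2.INTER_CUBIC);cv2.imwrite("pics/w1c.png",d)
t=cv2.imread("pics/top0.png")
for n,px,z in(("battop",(140+251/4.5,140+110/4.5),.024),("button",(140+124/4.5,140+365/4.5),.04),("washer",(140+278/4.5,140+436/4.5),.022)): print(n,cast("top",px,z).round(4))
```

```text
[[194, 195, 191], [101, 99, 99], [232, 237, 235], [231, 236, 234], [155, 147, 142]]
button ((215.5, 101.5), 8.514793395996094) 10.5 [0.5316 0.2294 0.04  ]
cell ((326.0, 180.5), 19.9061279296875) 724.0 [0.6629 0.1536 0.024 ]
washer ((175.8076934814453, 167.57691955566406), 12.66382122039795) [0.4887 0.1511 0.022 ]
battop [[0.6598 0.1606 0.024 ]]
button [[0.5241 0.2248 0.04  ]]
washer [[0.4873 0.1483 0.022 ]]
```

View pics/w1c.png

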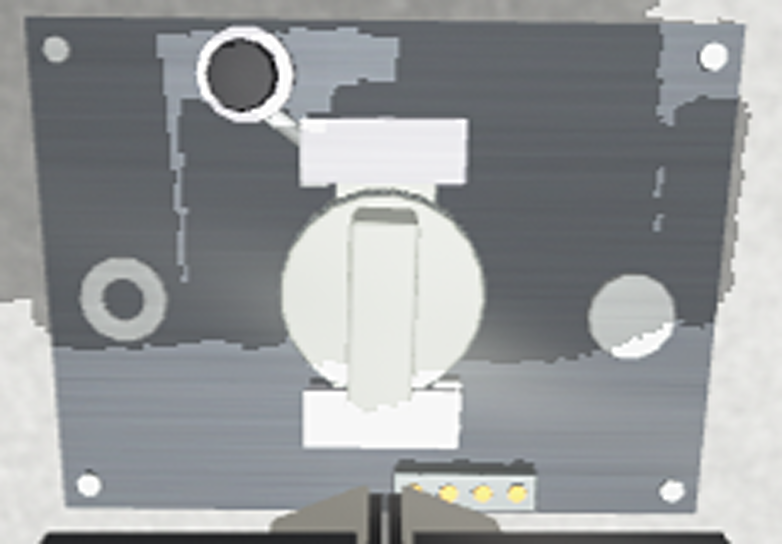

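The crop shows button top at (241,74), cell at (632,316) and bar top centre at about (382,313). The deck corners are (25,17), (745,25), (695,512) and (67,505). I'll cast these.

Run:
```python
from h import *
s=np.load("w1.npy",allow_pickle=True).item()
f=lambda x,y,z:cast("wrist",(140+x/3.4,80+y/3.4),z,s)[0]
C=np.array([f(745,25,.018),f(25,17,.018),f(67,505,.018),f(695,512,.018)])[:,:2]
M=np.array([(.115,.085),(-.115,.085),(-.115,-.085),(.115,-.085)])
z=(C-C.mean(0))@[1,1j];m=M@[1,1j];k=(z*m.conj()).sum()/(abs(m)**2).sum()
print("deck",C.mean(0),"scale",abs(k),"yaw",np.degrees(np.angle(k)))
c=C.mean(0);t=np.angle(k);Rm=np.array([[np.cos(t),-np.sin(t)],[np.sin(t),np.cos(t)]])
for n,p in(("button",f(241,74,.04)),("cell",f(632,316,.024)),("washer",f(123,299,.022)),("bar",f(382,313,.073))):
    print(n,p.round(4),"in base",(Rm.T@(p[:2]-c)).round(4))
print("button pred",c+Rm@(-.044,.068))
print(np.degrees(s["tool_rot"]))
```

```text
deck [0.57635443 0.16480614] scale 0.9940002964713025 yaw 5.130580884958581
button [0.5269 0.2287 0.04  ] in base [-0.0436  0.0681]
cell [0.6613 0.1625 0.024 ] in base [ 0.0844 -0.0099]
washer [0.4892 0.1507 0.022 ] in base [-0.0881 -0.0063]
bar [0.576 0.167 0.073] in base [-0.0001  0.0022]
button pred [0.52644976 0.22859895]
[-1.79853657e+02  5.05265973e-02  9.57739351e+01]
```

```bash
python3 -m creep '[[[-25,33,0,0,0,-0.6],[-25,33,-20,0,0,0],[-1,1,-40,0,0,0],[0,0,-40,0,0,0],[0,0,-40,0,0,0]]]' 1 20
python3 -m creep '[[[0,0,0,0,0,0],[0,0,0,0,0,0]]]'
```

```text
time: 2.48
tool_pos: [0.5272, 0.223, 0.26]
tool_rot: [3.123, -0.001, 1.655]
contact_force: [0.5, 0.3, 0.7]
opening: 0.0005
time: 2.65
tool_pos: [0.525, 0.2196, 0.2534]
tool_rot: [3.138, 0.002, 1.654]
contact_force: [1.1, 1.0, 1.4]
opening: 0.0008
```

```bash
python3 -m creep '[[[2,9,-10,0,0,0.3],[0,0,-8,0,0,0],[0,0,0,0,0,0]]]'
```

```text
time: 2.9
tool_pos: [0.5295, 0.2272, 0.2392]
tool_rot: [3.132, 0.001, 1.656]
contact_force: [0.5, 0.3, -0.6]
opening: 0.0006
```

```bash
python3 -m creep '[[[-3,1,-8,0,0.5,0],[0,0,-8,0,0,0],[0,0,0,0,0,0]]]'
```

```text
time: 3.15
tool_pos: [0.5277, 0.2284, 0.2252]
tool_rot: [3.135, -0.001, 1.656]
contact_force: [-0.3, -0.7, -0.9]
opening: 0.0004
```

```bash
python3 -m creep '[[[-1,0,-6,0,0.3,0],[0,0,-4,0,0,0],[0,0,-3,0,0,0],[0,0,-2,0,0,0]]]'
```

```text
time: 3.48
tool_pos: [0.5269, 0.2286, 0.2104]
tool_rot: [3.138, -0.002, 1.657]
contact_force: [-0.5, -0.4, 3.2]
opening: 0.0004
```

```bash
python3 -m creep '[[[0,0,-2,0,0,0],[0,0,-1,0,0,0]]]'; python3 -m creep '[[[0,0,-1,0,0,0],[0,0,-1,0,0,0]]]'
```

```text
time: 3.65
tool_pos: [0.5269, 0.2286, 0.2102]
tool_rot: [3.137, -0.002, 1.657]
contact_force: [-4.3, -0.3, 8.3]
opening: 0.0004
time: 3.82
tool_pos: [0.5267, 0.2286, 0.2102]
tool_rot: [3.136, -0.002, 1.657]
contact_force: [-3.3, -0.4, 9.5]
opening: 0.0002
```

```bash
python3 -m creep '[[[0,0,-3,0,0,0],[0,0,-2,0,0,0]]]'; python3 -m creep '[[[0,0,30,0,0,0],[0,0,35,0,0,0],[0,0,40,0,0,0],[0,0,20,0,0,0]]]' -1 20
```

```text
time: 3.98
tool_pos: [0.5264, 0.2286, 0.2101]
tool_rot: [3.135, -0.002, 1.658]
contact_force: [-6.2, -3.2, 16.6]
opening: 0.0003
time: 4.32
tool_pos: [0.524, 0.2279, 0.3344]
tool_rot: [-3.136, 0.001, 1.658]
contact_force: [0.4, -0.8, 0.8]
opening: 0.0227
```

```bash
python3 -m creep '[[[26,-31,0,0,0,0],[26,-31,0,0,0,0],[0,0,0,0,0,0],[0,0,0,0,0,0],[0,0,0,0,0,0]]]'; python3 -m creep '[[[0,0,0,0,0,0],[0,0,-1,0,0,0]]]'
```

```text
time: 4.73
tool_pos: [0.578, 0.165, 0.3418]
tool_rot: [3.133, -0.001, 1.661]
contact_force: [-0.6, -0.5, -0.0]
opening: 0.0558
time: 4.9
tool_pos: [0.5771, 0.166, 0.34]
tool_rot: [3.135, -0.001, 1.661]
contact_force: [0.1, -0.0, -0.0]
opening: 0.0695
```

```bash
python3 -m creep '[[[-1,0,-30,0,0.4,0],[0,0,-30,0,0,0],[0,0,-25,0,0,0],[0,0,0,0,0,0]]]'; python3 -m creep '[[[0,0,-15,0,0,0],[0,0,0,0,0,0]]]'
```

```text
time: 5.23
tool_pos: [0.5736, 0.1695, 0.2533]
tool_rot: [3.139, -0.003, 1.666]
contact_force: [-1.4, -0.4, -1.0]
opening: 0.091
time: 5.4
tool_pos: [0.5726, 0.171, 0.2377]
tool_rot: [-3.141, -0.003, 1.668]
contact_force: [-1.3, -0.9, 0.2]
opening: 0.0917
```

```bash
python3 -m creep '[[[4,-5,-7,0,0,-0.4],[0,0,-5,0,0,0],[0,0,0,0,0,0]]]'
```

```text
time: 5.65
tool_pos: [0.5775, 0.1669, 0.2283]
tool_rot: [3.138, -0.003, 1.662]
contact_force: [0.4, -0.1, -1.1]
opening: 0.0917
```

```bash
python3 -m creep '[[[-1,-1,-4,0,0,0],[0,0,0,0,0,0],[0,0,0,0,0,0],[0,0,0,0,0,0],[0,0,0,0,0,0]]]' 1 30;python3 -m creep '[[[0,0,0,0,0,0],[0,0,0,0,0,0],[0,0,0,0,0,0],[0,0,0,0,0,0],[0,0,0,0,0,0]]]'
```

```text
time: 6.07
tool_pos: [0.5773, 0.1657, 0.2269]
tool_rot: [3.133, -0.004, 1.662]
contact_force: [-0.2, 0.1, -1.2]
opening: 0.0628
time: 6.48
tool_pos: [0.5775, 0.1658, 0.2276]
tool_rot: [3.132, -0.004, 1.662]
contact_force: [0.2, 0.3, -0.6]
opening: 0.0296
```

```bash
python3 -m creep '[[[-1,0,-3,0,0.5,0],[0,0,-1,0,0,0],[0,0,0,0,0,0],[0,0,0,0,0,0]]]'; python3 -m creep '[[[0,0,0,0,0,0],[0,0,0,0,0,0]]]'; python3 -c "
from h import *
s=robot.observe();print(s['contact_force'],s['torque'])"
```

```text
time: 6.82
tool_pos: [0.5763, 0.1658, 0.2241]
tool_rot: [-3.141, -0.005, 1.662]
contact_force: [-1.0, 0.3, 1.8]
opening: 0.0202
time: 6.98
tool_pos: [0.5763, 0.1658, 0.2241]
tool_rot: [-3.141, -0.005, 1.662]
contact_force: [-0.1, -1.3, 1.6]
opening: 0.0198
[-0.08210591 -1.29505298  1.61363299] [-2.36796796e-02 -6.37508744e-02 -8.71573863e-05]
```

```bash
python3 -m creep '[[[0,0,0,0,0,3],[0,0,0,0,0,4],[0,0,0,0,0,5],[0,0,0,0,0,5],[0,0,0,0,0,5]]]'; python3 -c "
from h import *
s=robot.observe();print(s['contact_force'],s['torque'])"
```

```text
time: 7.4
tool_pos: [0.5765, 0.1659, 0.2241]
tool_rot: [3.142, -0.005, 2.06]
contact_force: [-0.6, 0.5, 1.4]
opening: 0.0199
[-0.63578543  0.49843722  1.42621582] [-0.02684329 -0.05722571 -0.05232745]
```

```bash
for i in 1 2; do python3 -m creep '[[[0,0,0,0,0,6],[0,0,0,0,0,6],[0,0,0,0,0,6],[0,0,0,0,0,6],[0,0,0,0,0,6]]]'; done; python3 -m creep '[[[0,0,0,0,0,4],[0,0,0,0,0,2],[0,0,0,0,0,0]]]'; python3 -c "
from h import *
s=robot.observe();print(s['contact_force'],s['torque'],s['qpos'])"
```

```text
time: 7.82
tool_pos: [0.5765, 0.1659, 0.2241]
tool_rot: [-3.141, -0.005, 2.609]
contact_force: [-0.4, -0.0, 2.3]
opening: 0.0198
time: 8.23
tool_pos: [0.5766, 0.1658, 0.2241]
tool_rot: [-3.141, -0.004, -3.124]
contact_force: [0.3, 0.6, 1.7]
opening: 0.0197
time: 8.48
tool_pos: [0.5768, 0.1657, 0.2241]
tool_rot: [-3.141, -0.004, -3.008]
contact_force: [-0.4, 0.3, 0.9]
opening: 0.0198
[-0.39050963  0.2684388   0.88495964] [ 0.08786438 -0.09323003  0.06913406] [ 1.52204227e-01  6.65457850e-01  1.52008690e+00 -2.24658309e-04
  9.60145215e-01 -1.55216297e+00]
```

```bash
python3 -m creep '[[[0,0,3,0,0,-2],[0,0,5,0,0,0],[0,0,8,0,0,0]]]';python3 -m creep '[[[0,0,15,0,0,0],[0,0,25,0,0,0],[0,0,30,0,0,0],[0,0,20,0,0,0],[0,0,0,0,0,0]]]'
python3 - <<'E'
from h import *
s=robot.observe();im=viewer.read_camera("wrist");t=viewer.read_camera("top");cv2.imwrite("pics/w2.png",np.hstack([cv2.resize(im,(400,300)),cv2.resize(t,(400,300))]));cv2.imwrite("pics/w2w.png",im);cv2.imwrite("pics/top2.png",t)
print(s["tool_pos"],s["tool_rot"],s["contact_force"])
E
```

```text
time: 8.73
tool_pos: [0.5759, 0.1656, 0.238]
tool_rot: [-3.141, -0.01, -3.046]
contact_force: [0.0, -0.3, -0.8]
opening: 0.0195
time: 9.15
tool_pos: [0.5748, 0.1655, 0.3327]
tool_rot: [-3.141, -0.013, -3.046]
contact_force: [1.2, -0.3, -1.6]
opening: 0.0199
[0.57479822 0.16546607 0.33270995] [-3.14099568 -0.01317656 -3.04609857] [ 1.24732879 -0.30219969 -1.59868514]
```

View pics/w2.png

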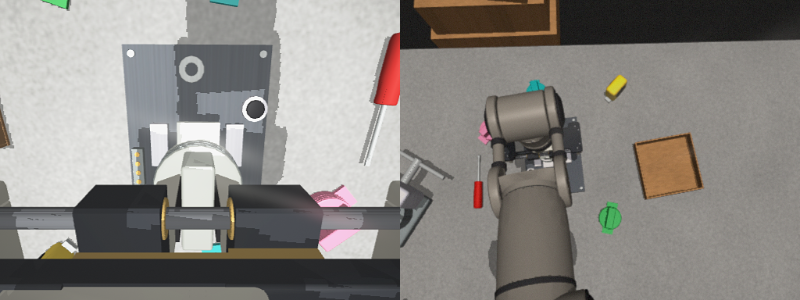

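The left half (wrist) shows the head held clear of the deck, with the button dark and down in its collar at (255,109). The washer is untouched at (191,68). The right half (top) shows the tray clear at (668,166). I'll carry the head there.

```bash
for i in 1 2; do python3 -m creep '[[[-4,-34,0,0,0,0],[-4,-34,0,0,0,0],[-4,-34,0,0,0,0],[-4,-34,0,0,0,0],[-4,-34,0,0,0,0]]]'; done; python3 -m creep '[[[0,0,0,0,0,0],[0,0,0,0,0,0]]]'
```

```text
time: 9.67
tool_pos: [0.5506, -0.0034, 0.32]
tool_rot: [3.138, -0.03, -3.034]
contact_force: [0.9, -0.7, -1.9]
opening: 0.0198
time: 10.08
tool_pos: [0.5256, -0.1804, 0.31]
tool_rot: [3.13, -0.046, -3.033]
contact_force: [0.8, 0.8, -1.5]
opening: 0.0196
time: 10.25
tool_pos: [0.5236, -0.1869, 0.3061]
tool_rot: [3.129, -0.051, -3.041]
contact_force: [0.3, 0.4, -2.3]
opening: 0.0198
```

```bash
cat >> h.py <<'E'
def togo(x,y,z,yawdeg):
    s=robot.observe();d=R.from_euler("xyz",[np.pi,0,np.radians(yawdeg)])*R.from_euler("xyz",s["tool_rot"]).inv()
    print("togo mm",((np.array([x,y,z])-s["tool_pos"])*1e3).round(1),"rotvec deg",np.degrees(d.as_rotvec()).round(2),"F",s["contact_force"].round(1))
E
python3 -c "
from h import *
togo(.537,-.178,.216,-174.5)
im=viewer.read_camera('scene');cv2.imwrite('pics/s3.png',im)
print(cast('scene',[(153,168),(191,142),(243,150),(208,187)],.048).round(3))"
```

```text
togo mm [ 13.4   8.9 -90.1] rotvec deg [-0.44 -3.01 -0.27] F [ 0.3  0.4 -2.3]
[[ 0.629 -0.247  0.048]
 [ 0.479 -0.252  0.048]
 [ 0.434 -0.109  0.048]
 [ 0.615 -0.081  0.048]]
```

```bash
python3 -m creep '[[[13,11,-20,-0.4,-3,0],[0,0,-25,0,0,0],[0,0,-20,0,0,0],[0,0,0,0,0,0]]]'; python3 -c "
from h import *
togo(.537,-.176,.214,-174.5)"
```

```text
time: 10.63
tool_pos: [0.5369, -0.1711, 0.237]
tool_rot: [3.14, 0.0, -3.037]
contact_force: [-0.7, 0.3, -1.5]
opening: 0.0195
togo mm [  0.1  -4.9 -23. ] rotvec deg [-0.08  0.01 -0.47] F [-0.7  0.3 -1.5]
```

```bash
python3 -m creep '[[[0,-4,-10,0,0,0],[0,0,-6,0,0,0],[0,0,-3,0,0,0],[0,0,0,0,0,0]]]'; python3 -c "
from h import *
togo(.537,-.176,.210,-174.5)"
```

```text
time: 10.97
tool_pos: [0.5375, -0.1724, 0.2167]
tool_rot: [3.139, -0.001, -3.033]
contact_force: [-0.3, 0.1, -1.6]
opening: 0.0197
togo mm [-0.5 -3.6 -6.7] rotvec deg [-0.14 -0.09 -0.72] F [-0.3  0.1 -1.6]
```

```bash
python3 -m creep '[[[0,0,-3,0,0,0],[0,0,-1,0,0,0],[0,0,-1,0,0,0],[0,0,0,0,0,0]]]'; python3 -m creep '[[[0,0,-1,0,0,0],[0,0,-0.5,0,0,0]]]'
```

```text
time: 11.3
tool_pos: [0.5382, -0.1727, 0.2133]
tool_rot: [3.141, 0.002, -3.033]
contact_force: [-0.1, -0.7, -1.4]
opening: 0.0198
time: 11.47
tool_pos: [0.5383, -0.173, 0.2125]
tool_rot: [-3.141, 0.003, -3.033]
contact_force: [0.1, 0.1, -1.4]
opening: 0.0201
```

```bash
python3 -m creep '[[[0,0,-1,0,0,0],[0,0,-1,0,0,0],[0,0,0,0,0,0]]]'; python3 -m creep '[[[0,0,-1,0,0,0],[0,0,0,0,0,0]]]'
```

```text
time: 11.72
tool_pos: [0.5384, -0.1731, 0.2106]
tool_rot: [-3.141, 0.004, -3.034]
contact_force: [-1.2, 0.8, -0.9]
opening: 0.0195
time: 11.88
tool_pos: [0.5386, -0.1731, 0.2103]
tool_rot: [-3.141, 0.005, -3.034]
contact_force: [-1.0, 0.8, -0.8]
opening: 0.02
```

```bash
python3 -m creep '[[[0,0,-1,0,0,0],[0,0,-1,0,0,0]]]'
```

```text
time: 12.05
tool_pos: [0.5388, -0.173, 0.21]
tool_rot: [-3.14, 0.006, -3.034]
contact_force: [-4.2, 1.3, 12.9]
opening: 0.0199
```

```bash
python3 -m creep '[[[0,0,0,0,0,0],[0,0,0,0,0,0],[0,0,0,0,0,0],[0,0,0,0,0,0]]]' 0.2; python3 -m creep '[[[0,0,6,0,0,0],[0,0,15,0,0,0],[0,0,35,0,0,0],[0,0,40,0,0,0],[0,0,40,0,0,0]]]'
python3 - <<'E'
from h import *
im=viewer.read_camera("wrist");cv2.imwrite("pics/w4.png",cv2.resize(im,(400,300)));print(robot.observe()["qpos"])
E
```

```text
time: 12.38
tool_pos: [0.5391, -0.1732, 0.2105]
tool_rot: [-3.139, 0.007, -3.034]
contact_force: [0.6, -0.4, 0.3]
opening: 0.0364
time: 12.8
tool_pos: [0.5361, -0.172, 0.342]
tool_rot: [3.133, -0.011, -3.034]
contact_force: [1.4, 0.9, -0.7]
opening: 0.0367
[-4.46813112e-01  4.60167030e-01  1.49455239e+00  1.96428346e-03
  1.18653389e+00 -2.12604984e+00]
```

View pics/w4.png

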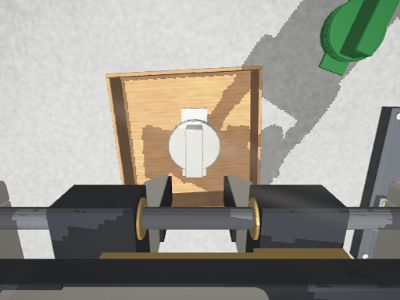

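The view shows the head standing upright in the tray with its bar centred near (194,148). Now the battery: I'll use the two fingertips, 18 mm apart, as a cradle and push from the +x end.

```bash
for i in 1 2; do python3 -m creep '[[[16,34,0,0,0,0],[16,34,0,0,0,0],[16,34,0,0,0,0],[16,34,0,0,0,0],[16,34,0,0,0,0]]]' 0.61; done; python3 -m creep '[[[0,0,0,0,0,0],[0,0,0,0,0,0]]]'; python3 -c "
from h import *
togo(.696,.1654,.23,-174.9)"
```

```text
time: 13.27
tool_pos: [0.6183, -0.0043, 0.3602]
tool_rot: [-3.134, 0.015, -3.047]
contact_force: [0.6, 0.1, 0.3]
opening: 0.0183
time: 13.68
tool_pos: [0.7004, 0.1749, 0.3617]
tool_rot: [-3.133, 0.018, -3.048]
contact_force: [1.3, -0.5, 0.8]
opening: 0.0178
time: 13.85
tool_pos: [0.7014, 0.1834, 0.3596]
tool_rot: [-3.136, 0.018, -3.04]
contact_force: [1.0, -0.3, 0.5]
opening: 0.0177
togo mm [  -5.4  -18.  -129.6] rotvec deg [ 0.25  1.07 -0.74] F [ 1.  -0.3  0.5]
```

```bash
python3 -m creep '[[[-3,-18,-20,0.2,1,-0.7],[0,0,-35,0,0,0],[0,0,-35,0,0,0],[0,0,-25,0,0,0],[0,0,0,0,0,0]]]'
python3 - <<'E'
from h import *
togo(.694,.1654,.21,-174.9)
s=robot.observe();im=viewer.read_camera("wrist");cv2.imwrite("pics/w5.png",im);t=viewer.read_camera("top")
print(proj("wrist",[(.6613,.1625,.024),(.5763,.165,.018)],s))
E
```

```text
time: 14.27
tool_pos: [0.6967, 0.1626, 0.2441]
tool_rot: [-3.141, 0.007, -3.053]
contact_force: [-0.8, -0.1, -1.5]
opening: 0.0178
togo mm [ -2.7   2.8 -34.1] rotvec deg [ 0.03  0.41 -0.  ] F [-0.8 -0.1 -1.5]
[[256.91250879 160.12707901]
 [274.2225445   17.09654846]]
```

View pics/w5.png

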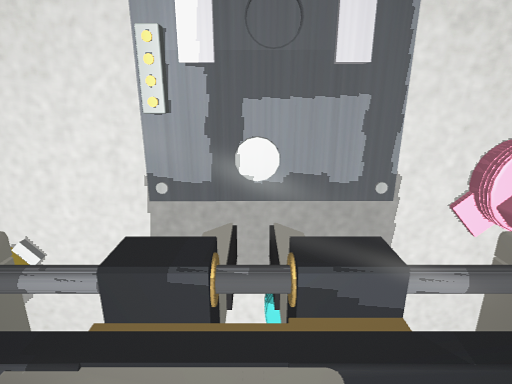

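The battery is at (258,159) and the pocket at (274,16), each within about 1 px of prediction. I'll descend and push.

```bash
python3 -m creep '[[[-1,2,-15,0,0.4,0],[0,0,-13,0,0,0],[0,0,-9,0,0,0],[0,0,0,0,0,0]]]'; python3 -c "
from h import *
togo(.6927,.1654,.1985,-174.87)"
```

```text
time: 14.7
tool_pos: [0.699, 0.1643, 0.2177]
tool_rot: [3.141, 0.02, -3.054]
contact_force: [0.1, -0.3, -0.5]
opening: 0.0181
togo mm [ -6.3   1.1 -19.2] rotvec deg [-0.12  1.14  0.09] F [ 0.1 -0.3 -0.5]
```

```bash
python3 -m creep '[[[-4,1,-12,0,1.1,0],[0,0,-6,0,0,0],[0,0,0,0,0,0]]]'; python3 -c "
from h import *
togo(.6927,.1654,.1985,-174.87)"
```

```text
time: 14.95
tool_pos: [0.6949, 0.1656, 0.199]
tool_rot: [3.139, 0.001, -3.053]
contact_force: [-0.6, 0.6, -0.7]
opening: 0.018
togo mm [-2.2 -0.2 -0.5] rotvec deg [-0.13  0.04  0.07] F [-0.6  0.6 -0.7]
```

```bash
python3 -m creep '[[[-5,0,0,0,0,0],[-5,0,0,0,0,0],[-5,0,0,0,0,0],[-5,0,0,0,0,0],[-5,0,0,0,0,0]]]'; python3 -c "
from h import *
togo(.5987,.1669,.1985,-174.87)"
```

```text
time: 15.37
tool_pos: [0.668, 0.1657, 0.1991]
tool_rot: [3.139, 0.002, -3.053]
contact_force: [0.0, -0.1, -1.1]
opening: 0.0177
togo mm [-69.3   1.2  -0.6] rotvec deg [-0.14  0.09  0.07] F [ 0.  -0.1 -1.1]
```

```bash
python3 -m creep '[[[-7,0,0,0,0,0],[-7,0,0,0,0,0],[-7,0,0,0,0,0],[-7,0.5,0,0,0,0],[-5,0.5,0,0,0,0]]]'
python3 - <<'E'
from h import *
togo(.5987,.1669,.1985,-174.87)
s=robot.observe();im=viewer.read_camera("wrist");cv2.imwrite("pics/w6.png",im)
m=(cv2.cvtColor(im,cv2.COLOR_BGR2GRAY)>150).astype(np.uint8)
u,v=proj("wrist",s["tool_pos"]*[1,1,0]+[-.0214,-.002,.024],s)[0];print(u,v,proj("wrist",[.5763,.165,.018],s))
cv2.imwrite("pics/w6c.png",cv2.resize(im[40:280,130:390],None,fx=2,fy=2))
E
```

```text
time: 15.78
tool_pos: [0.6316, 0.1668, 0.2014]
tool_rot: [3.139, 0.005, -3.053]
contact_force: [-1.2, -0.5, -0.3]
opening: 0.0179
togo mm [-32.9   0.1  -2.9] rotvec deg [-0.16  0.27  0.05] F [-1.2 -0.5 -0.3]
250.69840812205115 202.85038417358564 [[256.65199552 137.61971906]]
```

View pics/w6c.png

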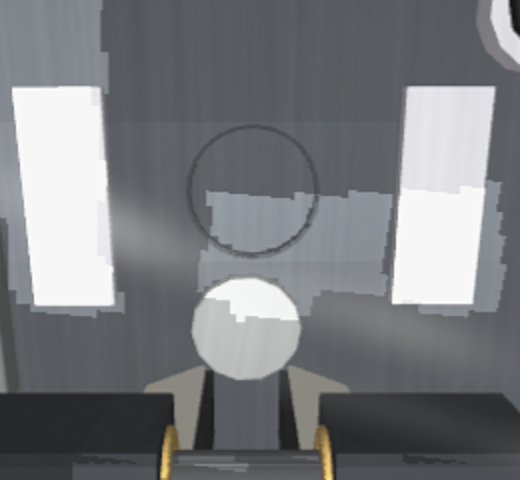

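The disc is cradled at crop (246,328), short of the pocket ring at (253,191). The tips have crept up 3 mm, so I'll lower them before pushing on.

```bash
python3 - <<'E'
from h import *
s=robot.observe();print(cast("wrist",(253,204),.024,s),cast("wrist",(256.5,135.5),.018,s))
E
python3 -m creep '[[[0.5,0,-2.5,0,0.2,0],[0,0,-0.5,0,0,0],[0,0,0,0,0,0]]]'; python3 -c "
from h import *
togo(.5987,.1669,.1985,-174.87)"
```

```text
[[0.60999662 0.16627546 0.024     ]] [[0.57444168 0.16499255 0.018     ]]
time: 16.08
tool_pos: [0.6315, 0.1672, 0.1992]
tool_rot: [3.139, 0.002, -3.052]
contact_force: [0.4, 0.3, 0.5]
opening: 0.0179
togo mm [-32.8  -0.3  -0.7] rotvec deg [-0.17  0.09  0.02] F [0.4 0.3 0.5]
```

```bash
python3 -m creep '[[[-5,0,-0.5,0,0,0],[-5,-0.3,-0.5,0,0,0],[-5,-0.3,-0.5,0,0,0],[-5,-0.3,-0.5,0,0,0]]]'; python3 -c "
from h import *
togo(.5975,.1662,.1985,-174.87)"
```

```text
time: 16.42
tool_pos: [0.6112, 0.1659, 0.1967]
tool_rot: [3.139, 0.004, -3.053]
contact_force: [0.3, 0.2, 0.2]
opening: 0.0178
togo mm [-13.7   0.3   1.8] rotvec deg [-0.18  0.2   0.06] F [0.3 0.2 0.2]
```

```bash
python3 -m creep '[[[-3,0,0.5,0,0,0],[-3,0,0,0,0,0],[-3,0,0,0,0,0],[-3,0,0,0,0,0]]]'
python3 - <<'E'
from h import *
togo(.5975,.1662,.1985,-174.87)
s=robot.observe();im=viewer.read_camera("wrist");cv2.imwrite("pics/w7c.png",cv2.resize(im[80:280,150:360],None,fx=2.5,fy=2.5))
E
```

```text
time: 16.75
tool_pos: [0.597, 0.1659, 0.1971]
tool_rot: [3.139, 0.002, -3.053]
contact_force: [-0.0, 0.2, -0.8]
opening: 0.0178
togo mm [0.5 0.3 1.4] rotvec deg [-0.17  0.13  0.05] F [-0.   0.2 -0.8]
```

View pics/w7c.png

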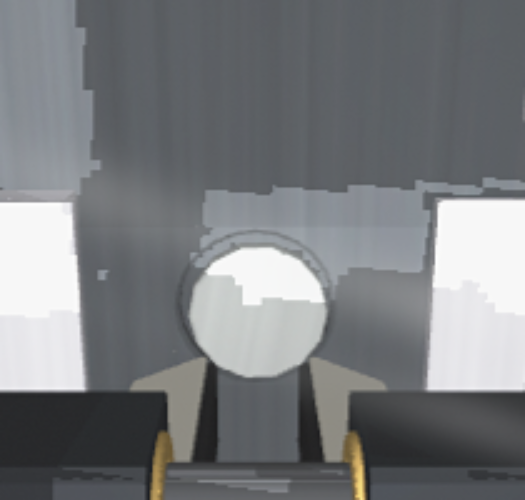

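The disc at crop (258,312) nearly matches the ring centred at about (256,307). I'll push 1–2 mm more and watch the force.

```bash
python3 -m creep '[[[-1,0,0.5,0,0,0],[-1,0,0,0,0,0]]]'; python3 -m creep '[[[-1,0,0,0,0,0],[0,0,0,0,0,0]]]'
```

```text
time: 16.97
tool_pos: [0.5943, 0.166, 0.1977]
tool_rot: [3.139, 0.002, -3.053]
contact_force: [-0.2, -0.0, 1.1]
opening: 0.0178
time: 17.13
tool_pos: [0.5936, 0.166, 0.1982]
tool_rot: [3.139, 0.004, -3.053]
contact_force: [1.0, 0.2, 0.9]
opening: 0.0177
```

```bash
python3 -m creep '[[[6,0,0,0,0,0],[20,1,10,0,0,0],[20,2,30,0,0,0],[10,0,30,0,0,0],[0,0,0,0,0,0]]]'
python3 - <<'E'
from h import *
s=robot.observe();im=viewer.read_camera("wrist");cv2.imwrite("pics/w8.png",im)
u,v=proj("wrist",[.5755,.165,.018],s)[0];print(u,v,s["tool_pos"]);u,v=int(u),int(v);y0=max(0,v-50)
cv2.imwrite("pics/w8c.png",cv2.resize(im[y0:v+50,u-60:u+60],None,fx=5,fy=5,interpolation=cv2.INTER_CUBIC))
E
```

```text
time: 17.55
tool_pos: [0.6514, 0.1688, 0.2684]
tool_rot: [3.139, -0.004, -3.053]
contact_force: [-0.4, -0.2, 0.8]
opening: 0.0178
255.0736796459725 98.45137195176231 [0.65139808 0.16884949 0.26840766]
```

View pics/w8c.png

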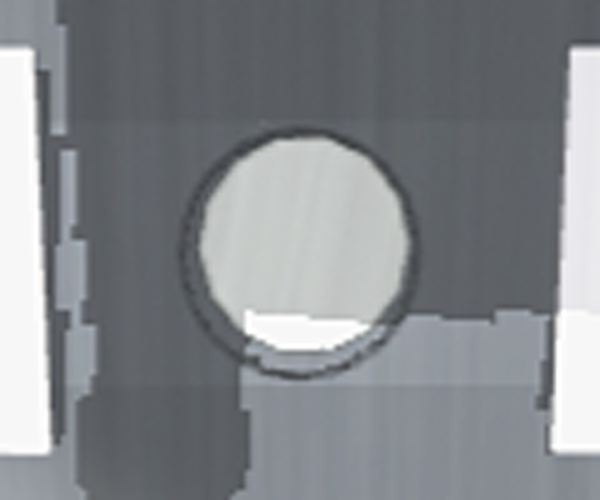

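The disc spans x 198–412, y 135–352, fully inside the ring (180–420, 127–378). It also looks smaller relative to the ring than before, which fits it having dropped in. I'll retreat and do a final check with the fixed cameras.

```bash
python3 -m creep '[[[0,0,40,0,0,0],[0,0,40,0,0,0],[-20,-30,10,0,0,0],[-20,-35,0,0,0,0],[-20,-35,0,0,0,0]]]'; for i in 1 2; do python3 -m creep '[[[-22,-35,0,0,0,0],[-22,-35,0,0,0,0],[-22,-35,0,0,0,0],[-22,-35,0,0,0,0],[-22,-35,0,0,0,0]]]'; done;  python3 -m creep '[[[-8,-35,0,0,0,0],[-8,-35,0,0,0,0],[0,0,0,0,0,0]]]'
python3 - <<'E'
from h import *
t=viewer.read_camera("top");s=viewer.read_camera("scene")
cv2.imwrite("pics/top9.png",t);cv2.imwrite("pics/s9.png",s)
a=cv2.resize(t[140:265,140:395],(510,250),interpolation=cv2.INTER_CUBIC);b=cv2.resize(s[130:290,145:400],(510,320),interpolation=cv2.INTER_CUBIC)
cv2.imwrite("pics/f.png",np.vstack([a,b]))
E
```

```text
time: 18.02
tool_pos: [0.5895, 0.0721, 0.3504]
tool_rot: [3.138, -0.014, -3.044]
contact_force: [-0.5, -0.4, -0.1]
opening: 0.018
time: 18.43
tool_pos: [0.4748, -0.1033, 0.3463]
tool_rot: [3.136, -0.02, -3.041]
contact_force: [0.5, -0.7, 0.7]
opening: 0.0179
time: 18.85
tool_pos: [0.3603, -0.2772, 0.3423]
tool_rot: [3.131, -0.026, -3.039]
contact_force: [1.2, -0.9, -0.9]
opening: 0.0179
time: 19.1
tool_pos: [0.3381, -0.3542, 0.34]
tool_rot: [3.129, -0.029, -3.045]
contact_force: [-0.0, -0.4, 0.3]
opening: 0.0177
```

View pics/f.png

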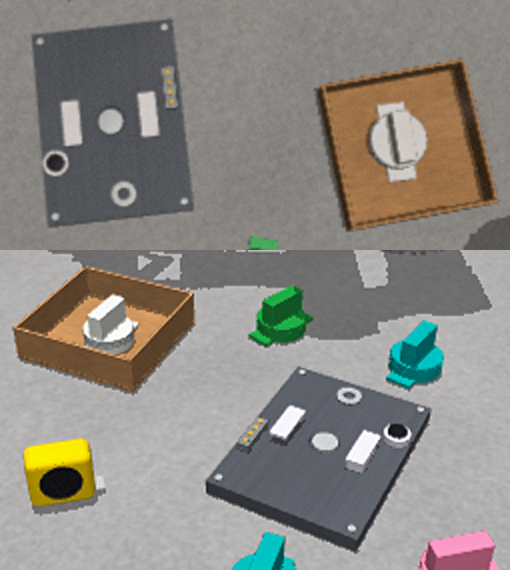

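Both views show the head upright in the tray, the disc in the pocket between the claws and the washer in place. One quick numeric check of the bystanders, then I hand in.

Run:
```python
from h import *
a,b=cv2.imread("pics/top0.png"),cv2.imread("pics/top9.png");d=cv2.absdiff(a,b).max(2)
for n,(x0,y0,x1,y1) in dict(washer=(190,226,214,248),tape=(255,90,300,135),driver=(88,195,112,270),pink=(98,148,136,186),teal1=(158,98,194,142),teal2=(170,266,206,314),green=(252,256,288,302)).items(): print(n,int((d[y0:y1,x0:x1]>45).sum()))
s=cv2.imread("pics/s9.png")
p=cast("top",(140+110.5/2,140+121.5/2),.020);print(p,"scene pred",proj("scene",p),"seen",(145+325/2,130+(441-250)/2))
robot.hand_in()
```

```text
washer 0
tape 0
driver 0
pink 0
teal1 0
teal2 0
green 234
[[0.57290347 0.16294937 0.02      ]] scene pred [[306.98327765 224.31145354]] seen (307.5, 225.5)
the job is handed in; nothing more can be done
```

The siren is open and the job is handed in; the clock read about 19 s of the 70 s allowed.

- **Button:** I pressed it to a hard stop. The tool height stayed at 0.210 m while the force rose to about 17 N.
- **Head:** I turned it about 90° counter-clockwise with no resistance, lifted it off, and set it down in the tray. The floor contact read about 13 N. The last pictures show it upright near the tray's centre.
- **Battery:** I pushed it along the deck between the two fingertips without gripping or lifting it, until it reached the pocket. The wrist view shows it fully inside the pocket ring. The fixed cameras agree to about 1 px that its top is near 2 mm above the deck, as it should be when seated.

**Bystanders:** A before-and-after comparison of the top view showed no change at the washer, tape measure, screwdriver, pink look-alike or either turquoise one. The patch around the green look-alike did differ, by 234 pixels. I think that was the arm's or its shadow's new position, since the scene view shows it standing as before and no move went low near it. I did not check that further.

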